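Stand the sign blank on the indexing turntable and hold it at the third stop

TASK

Take the small red sign blank from its sloping rest and stand it upright on a short edge in the slot of the turntable, then let go of it. Then turn the black index knob clockwise (seen from above) by three clicks to the third stop, the green dot, without running on towards the fourth, and finish while still gripping the knob there, so that the sign stays put for gluing. Leave the other things on the table where they are.

Things in the scene. Friction and masses are not known exactly. Their poses are not given: they have to be found in the camera images.
- sign: Loose flat red sign blank, white panel on one face, 90 x 60 x 10 mm, 35 to 70 g. Origin at its centre; x along the 90 mm length, y along the 60 mm width, z through the thickness, out of the white face. It starts lying on the rest, sloping 40 degrees from level, white face up, its +x end the higher.
- rest: White sloping rest, fixed; foot 100 x 90 x 8 mm, origin at the centre of its underside. Its board, 36 mm wide, rises at 40 degrees towards +x; a lip 9 mm above it stops the sign's lower end. The sign overhangs the board by 12 mm on each y side, with only the foot beneath. Sign's centre about 64 mm above the table.
- slot_floor (a point): Centre of the slot's floor, 64 mm above the table, on a wooden turntable disc 116 mm across. z up, y along the slot, x across. Slot 14 mm wide, 20 mm deep plus flares to 26 mm; its two aluminium walls are 44 mm long, ends open, so a 60 mm wide sign sticks out 8 mm at each end. The turntable and these axes turn about this point with the knob, same way, same angle.
- index_base: Grey housing, fixed, 150 x 310 x 50 mm high, origin at the centre of its underside, z up. The turntable is centred at y = +85 mm, the knob at y = -85 mm on an aluminium dial (90 mm across, top 84 mm above the table) with dots 24 degrees apart, clockwise from above: white is home, then stops 1 to 5; stop 3 is green.
- knob_handle: Black bar grip of the knob, 44 mm long, 14 mm thick, top 136 mm above the table; pinch it across its thickness. Origin on the knob's axis, 120 mm above the table; x along the bar (white pointer at its -x end), y across it, z up. Under it a disc 50 mm across, top 93 mm above the table. At home its axes are parallel to the housing's.
- index_knob (a joint): Knob angle in rad, 0 at home (start), growing clockwise from above; ends at home and at the fifth stop (2.09). It clicks into a stop every 24 degrees (0.419 rad); the third is at 1.257. A click takes about 0.07 N m to pass; near a stop the knob draws itself in and stays.
- glue_bottle: Bystander: glue bottle, 48 mm across, 130 mm tall, origin at its underside.
- paint_can: Bystander: blue paint can, 72 mm across, 90 mm tall, origin at its underside.
- candle_pot: Bystander: black pot 72 mm across with baubles and a white candle, 165 mm tall, origin at its underside.
- bauble_tray: Bystander: wooden tray 110 x 110 mm with four baubles, 49 mm tall, origin at its underside.
- screwdriver: Bystander: yellow screwdriver lying along its x axis, 170 mm long, 26 mm thick.
- spare_block: Bystander: brown block 60 x 45 x 30 mm, origin at its underside.
Mind the look-alikes: they are no part of the job. What is meant by the sign is not blue or purple, and is the smaller of those in its own colour.

How it is judged:
By the outcome, as a careful person would: the job done as asked, in the order asked, and still so for the second after the job is handed in, while the arm keeps its last pose, push and grip.
It also fails if it takes over 48 s, if anything falls off the work surface, if the arm or the gripper's body presses on something with over 40 N, if the wrist force passes 120 N, or if a joint passes its speed limit or range.

ROBOT

A 6-joint arm with a two-finger parallel gripper is mounted at the origin on the work surface. World frame = base frame: x ahead of the robot, y to its left, z up, the work surface at z = 0. Lengths are in mm, angles in rad, forces in N, time in s.
With the tool pointing down it reaches from about 350 to 875 mm from the base axis. Payload 4.2 kg.
Tool frame: the origin (TCP) lies midway between the tips of the shut fingers; the grasp point (between the pads) lies 19 mm behind it; z points along the fingers, y is the direction in which the jaws open and shut (so a half turn about z gives the same grasp; the last joint's range is limited). The gripper opens to 85 mm and grips with 20 to 120 N. Pads are 22 mm wide; open, the fingers measure 114 mm over their backs; the gripper's body (76 mm by 85 mm) begins 54 mm behind the grasp point. The pads swing forward as they close: fully open they stand 13 mm farther back than shut.
Start: joints at [-0.865, 0.385, 0.008, 0, -1.194, -0.259], TCP at [270.063, -563.618, 231.312] pointing down, gripper open.
Joint ranges: [-3.14, 3.14], [-1.21, 2.06], [-1.07, 1.41], [-3.16, 2.05], [-2.99, -0.16], [-3.1, 3.1]. Speed limits (rad/s): [2.79, 2.79, 3.14, 3.14, 3.14, 3.14].

INTERFACE

Orientations are given as a unit quaternion [x, y, z, w].
In Python, from bench import read_state, get_image, job_done, search_frame, regions_of gives the robot as it stands.
- The arm moves only by the tool servo_tool, never from a script. Its arguments are lists of equal length, an entry for each row: "turn": the turn, a rotation vector about the world's x, y, z in rad, a list of three; "dp": the shift along the world's x, y, z in m, a list of three; "fingers": the finger opening in m, from 0 to 0.0854. In form: {"turn": [[rx, ry, rz], ...], "dp": [[tx, ty, tz], ...], "fingers": [fingers, ...]}. A call has exactly 5 rows; each row shifts and turns the pose as measured when the row begins; what a row does not reach is not made up. A row lasts 1/8 s, in which the tool goes at most 62.5 mm and 10.7 degrees, less where a joint would pass 70% of its speed; a pose out of reach is approached as far as the arm can. A call is refused whole if a number of a shift passes 0.0625 or a number of a turn 0.188, either way. A call with a gripper value outside its range is refused whole. The fingers move at their own pace and stop on an object; the grip force is fixed at half the most. Time passes only in rows, so rows that do not move let the fingers close, or fill a call up. It gives the time, the measured TCP pose, the force and the opening at its end, in the units of the state.
- read_state(): the state, without advancing time (a new reading comes with each control period).
- get_image(name): name is "scene" or "side" or "wrist"; returns a dict with "img" (480x640x3 uint8, red, green, blue), "vfov" (degrees; the focal length in pixels is half the picture's height over the tangent of half this angle, whatever the lens; pixels are square), "cx", "cy" (the principal point, pixels), "world_from_camera" (4x4, takes a point from camera to world coordinates); the wrist camera has in their place "mount" (4x4, takes a point from camera to tool coordinates, whose origin is the TCP and whose axes are the flange's). Camera axes: x right, y down, z forward; pixel columns grow to the right and rows downward; lengths in mm; the calibration is good to about 2 mm. The wrist camera is an equidistant fisheye: a pixel r from the principal point sees the ray r / f radians off the axis. A picture is of the moment at which its call begins: read the wrist's pose just before it. There is no depth.
- job_done(): hands the job in, once; it reports no verdict.
Trained networks look in the newest picture that a camera, given by its name, has taken for a name from the list of things; names that differ only in an ending like _2 or _b are one class to them, and where a whole thing is asked for, a point or a joint stands for the part that bears it (a point fixed in the world has none). Each returns a list of dicts, best first, with "score" (0 to 1); they miss things now and then, are a little off and sometimes report something else, mostly with a low value. They report only what shows in the picture. A call takes as long as a camera call. They do not tell look-alikes from the thing itself.
- search_frame(query, camera): "box" ([left, top, width, height] in pixels, round what is visible of it).
- regions_of(query, camera): "region" (480x640 bool, what is visible of it) and "box" ([left, top, width, height] in pixels, round what is visible of it).
The state is a dict: "clock": time; "joints": joint angles; "joint_vel": joint speeds; "joint_efforts": joint torques, N m; "position": TCP position; "ee_rot": TCP orientation; "contact_force": force on the tool from outside, world axes, zero at the start; "wrist_torque": the same for the moment, N m; "gripper_width": finger opening in mm.
Only numpy, scipy, OpenCV 4.12 (cv2) and the standard library are available. Lean on these libraries where they do the work, as an engineer would, in place of code of your own. Each camera call takes 0.05 s, during which the arm holds its last target. There are 200 camera calls.

## Working session

There is one attempt and no reset: what is moved stays moved. The work goes in short steps, Python scripts to look and compute and a tool call to move; the robot and the scene stay as the last step left them, time stands still between calls to the robot, and variables do not carry over. Pictures are saved under pics/ and viewed, about 8 in all and at most 12, crops included, and the job is handed in when it is done.

Besides the shell and the picture viewer there is one more tool, called as name(argument=value, ...) on one line, values as JSON. servo_tool: Moves the arm, as the interface text tells. Its arguments: {"type":"object","properties":{"turn":{"type":"array","items":{"type":"array","items":{"type":"number"}}},"dp":{"type":"array","items":{"type":"array","items":{"type":"number"}}},"fingers":{"type":"array","items":{"type":"number"}}},"required":["turn","dp","fingers"]}

```bash
ls; mkdir -p pics; python3 - <<'E'
from bench import *
import cv2,numpy as np,json
s=read_state();print({k:np.round(v,3).tolist() for k,v in s.items()})
for c in("scene","side"):
    d=get_image(c);cv2.imwrite(f"pics/{c}0.png",d["img"][:,:,::-1])
    print(c,d["vfov"],d["cx"],d["cy"],np.round(d["world_from_camera"],4).tolist())
    for q in["sign","rest","slot_floor","index_base","knob_handle","glue_bottle","paint_can","candle_pot","bauble_tray","screwdriver","spare_block"]:
        print(q,[(np.round(r["box"]).tolist(),round(r["score"],2)) for r in search_frame(q,c)][:4])
E
```

```text
pics
{'clock': 0.0, 'joints': [-0.865, 0.386, 0.007, -0.001, -1.194, -0.259], 'joint_vel': [-0.001, -0.001, -0.0, 0.001, 0.0, 0.0], 'joint_efforts': [0.0, -39.229, 18.84, 4.186, -0.005, -0.0], 'position': [269.817, -563.096, 230.219], 'ee_rot': [-0.221, 0.975, 0.001, -0.0], 'contact_force': [0.147, 0.088, -0.049], 'wrist_torque': [-0.021, 0.007, 0.005], 'gripper_width': 85.022}
scene 56.10144722201551 320.134885146589 235.46620970160822 [[0.665, 0.6275, -0.405, 974.0094], [0.7467, -0.5493, 0.3751, -405.066], [0.013, -0.5519, -0.8338, 1072.7321], [0.0, 0.0, 0.0, 1.0]]
sign [([409.0, 163.0, 43.0, 26.0], 0.94), ([405.0, 234.0, 30.0, 36.0], 0.67), ([371.0, 274.0, 31.0, 39.0], 0.65), ([369.0, 189.0, 31.0, 24.0], 0.64)]
rest [([362.0, 196.0, 40.0, 36.0], 0.81), ([268.0, 302.0, 22.0, 26.0], 0.4)]
slot_floor [([295.0, 247.0, 50.0, 40.0], 0.68), ([440.0, 186.0, 36.0, 48.0], 0.51)]
index_base [([239.0, 240.0, 118.0, 128.0], 0.87), ([321.0, 141.0, 46.0, 37.0], 0.42), ([162.0, 325.0, 46.0, 51.0], 0.4)]
knob_handle [([267.0, 297.0, 23.0, 29.0], 0.55)]
glue_bottle [([209.0, 388.0, 31.0, 33.0], 0.7
[... 481 characters left out ...]
8, 691.2403], [0.0, 0.0, 0.0, 1.0]]
sign [([102.0, 373.0, 84.0, 52.0], 0.96), ([321.0, 292.0, 73.0, 64.0], 0.88), ([182.0, 259.0, 50.0, 41.0], 0.74), ([216.0, 286.0, 52.0, 45.0], 0.67)]
rest [([214.0, 294.0, 60.0, 54.0], 0.68)]
slot_floor [([297.0, 214.0, 51.0, 31.0], 0.97)]
index_base [([282.0, 166.0, 113.0, 112.0], 0.86), ([456.0, 207.0, 32.0, 23.0], 0.52)]
knob_handle [([346.0, 168.0, 20.0, 24.0], 0.6)]
glue_bottle [([372.0, 132.0, 23.0, 46.0], 0.62)]
paint_can [([238.0, 199.0, 32.0, 46.0], 0.75)]
candle_pot [([105.0, 259.0, 53.0, 76.0], 0.78)]
bauble_tray [([258.0, 375.0, 97.0, 98.0], 0.68)]
screwdriver [([415.0, 185.0, 48.0, 21.0], 0.85)]
spare_block [([459.0, 204.0, 31.0, 25.0], 0.82)]
```

```bash
python3 - <<'E'
import cv2,numpy as np
a=cv2.imread("pics/scene0.png")[130:430,140:490];a=cv2.resize(a,(700,600),interpolation=cv2.INTER_CUBIC);cv2.imwrite("pics/sc1.png",a)
b=cv2.imread("pics/side0.png")[120:480,80:500];b=cv2.resize(b,(700,600),interpolation=cv2.INTER_CUBIC);cv2.imwrite("pics/si1.png",b)
E
```

```text
(no output)
```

View pics/sc1.png

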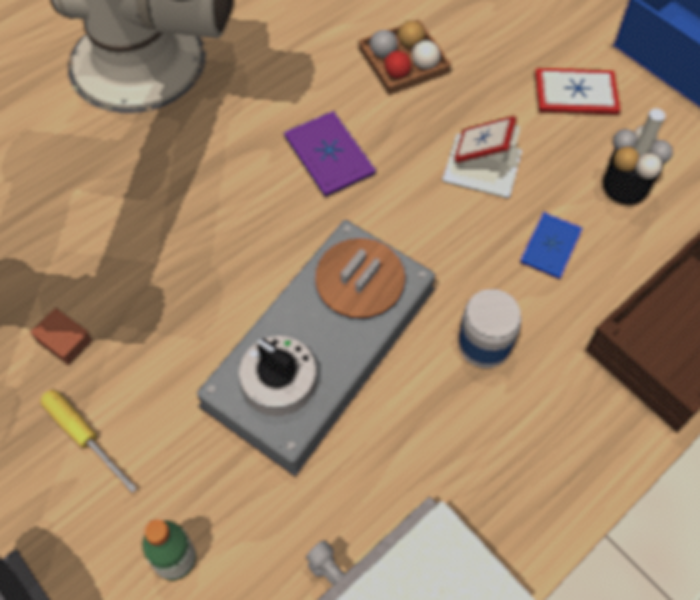

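View pics/si1.png

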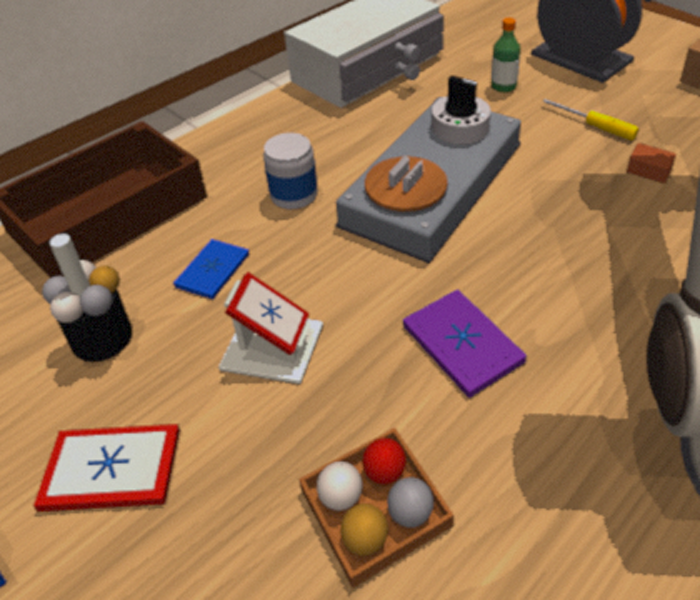

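Look-alikes in the scene image: the big red sign lying flat (≈429,175), the purple sign (≈305,206), the blue sign (≈416,252) and the small red sign on the white rest (≈383,200). I choose the last: it is red, the smaller of the two reds, and on the rest. Next I measure the rest, sign and housing from both cameras.

```bash
cat > h.py <<'E'
import numpy as np,cv2,json
from scipy.optimize import least_squares
from scipy.spatial.transform import Rotation as R
CAM={"scene":(56.10144722201551,320.134885,235.46621,[[0.665,0.6275,-0.405,974.0094],[0.7467,-0.5493,0.3751,-405.066],[0.013,-0.5519,-0.8338,1072.7321],[0,0,0,1]]),
"side":(57.60943558901124,322.07768,238.77473,[[-0.7305,-0.4293,0.5311,13.8589],[-0.6827,0.4774,-0.5532,553.2569],[-0.0161,-0.7667,-0.6418,691.2403],[0,0,0,1]])}
def proj(c,P):
    v,cx,cy,T=CAM[c];f=240/np.tan(np.radians(v/2));T=np.array(T)
    p=(np.atleast_2d(P)-T[:3,3])@T[:3,:3]
    return p[:,:2]/p[:,2:]*f+[cx,cy]
def projw(d,st,P):
    "fisheye wrist projection; d image dict, st state"
    f=240/np.tan(np.radians(d["vfov"]/2));Rt=R.from_quat(st["ee_rot"]).as_matrix()
    p=(np.atleast_2d(P)-np.array(st["position"]))@Rt
    M=np.array(d["mount"]);p=(p-M[:3,3])@M[:3,:3]
    r=np.hypot(p[:,0],p[:,1]);th=np.arctan2(r,p[:,2])
    return p[:,:2]/r[:,None]*(th*f)[:,None]+[d["cx"],d["cy"]]
def pose2(x,y,yaw,L,z=0): return np.array(L)@R.from_euler("z",yaw).as_matrix().T+[x,y,z]
def signpose(x,y,z,yaw,tilt=np.radians(40)):
    return R.from_euler("z",yaw)*R.from_euler("y",-tilt)
E
cat > m1.py <<'E'
from h import *
sc=lambda u,v:np.array([140+u/2,130+v/2]); si=lambda u,v:np.array([80+u*.6,120+v*.6])
B=[("scene",(-75,155,50),sc(345,222)),("scene",(75,155,50),sc(435,277)),("scene",(0,85,66),sc(360,277)),("scene",(0,-85,84),sc(277,370)),
("side",(0,85,66),si(405,184)),("side",(0,-85,84),si(461,118)),("side",(75,155,50),si(342,190)),("side",(-75,155,50),si(429,233)),("side",(-75,-155,50),si(520,122))]
# housing corner naming is ambiguous by a half turn only through turntable +y, so y is fixed
def fit(p): return np.concatenate([proj(c,pose2(*p,L))[0]-u for c,L,u in B])
best=min((least_squares(fit,[600,-100,a],x_scale=[100,100,1]) for a in np.arange(-3,3,.7)),key=lambda r:r.cost)
print(best.x,np.round(best.fun.reshape(-1,2),1).tolist())
# sign
def c(k): return sc if k=="scene" else si
def tri(u1,u2):
    g=lambda p:np.concatenate([proj("scene",p)[0]-u1,proj("side",p)[0]-u2])
    r=least_squares(g,[500,100,60]);return r.x,r.fun
for n,a,b in[("signc",(485,138),(270,311)),("dial",(277,370),(461,118)),("tt",(360,277),(405,184)),("big",(578,91),(109,462)),("tray",(404,55),(377,510)),("can",(492,310),(290,150)),("potcandle",(656,115),(62,241))]:
    x,f=tri(sc(*a),si(*b));print(n,x.round(1),f.round(1))
E
python3 m1.py
```

```text
[ 5.77036480e+02 -1.03135497e+02  2.16400704e-01] [[-0.4, -2.5], [0.9, -1.3], [-0.6, -0.3], [-1.4, 0.3], [0.6, -3.9], [0.9, -6.0], [-5.1, 4.5], [-0.3, 0.7], [2.7, -2.6]]
signc [508.  262.1  66.1] [-0.6  0.1 -0.4 -0. ]
dial [ 592.  -180.    70.3] [ 0.1  0.   0.2 -0. ]
tt [557.1 -16.4  57.6] [ 0.1  0.   0.  -0. ]
big [514.  476.2  10.6] [-0.2  0.1 -0.1 -0. ]
tray [277.6 325.4   7.1] [-0.5 -0.  -0.3  0. ]
can [708.6  62.2  85.2] [-0.9  0.1 -0.8 -0.1]
potcandle [674.3 394.6 162.9] [-0.5  0.2 -0.4 -0.1]
```

```bash
python3 - <<'E'
import cv2
a=cv2.imread("pics/scene0.png")[175:250,345:420];a=cv2.resize(a,(390,390),interpolation=cv2.INTER_CUBIC)
b=cv2.imread("pics/side0.png")[275:355,205:285];b=cv2.resize(b,(390,390),interpolation=cv2.INTER_CUBIC)
cv2.imwrite("pics/sign.png",cv2.hconcat([a,b]))
E
```

```text
(no output)
```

View pics/sign.png

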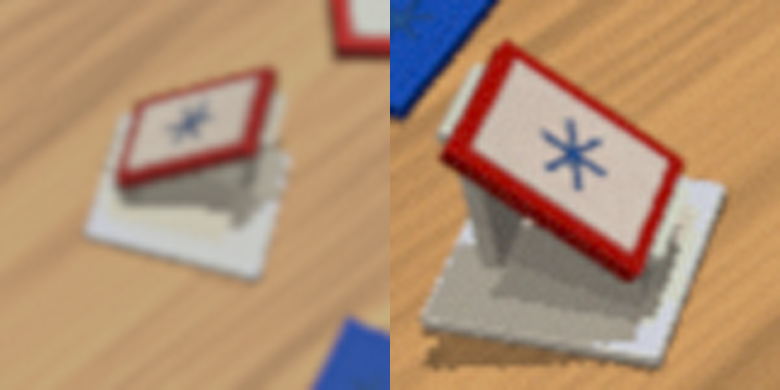

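The crop shows the small red sign on the rest, with its corners clear in both views: scene crop (133,103),(275,68),(262,148),(120,183), and side crop (505,42),(683,163),(635,275),(443,155). That confirms the choice. Next I fit its pose.

```bash
cat > m2.py <<'E'
from h import *
a=np.array([(133,103),(275,68),(262,148),(120,183)])/5.2+[345,175]
b=np.array([(115,42),(293,163),(247,268),(55,146)])/4.875+[205,275]
L=np.array([(45,30,5),(45,-30,5),(-45,-30,5),(-45,30,5)])
res=[]
for i in range(4):
  for j in range(4):
    for y0 in np.arange(-3,3,1.):
      def g(p):
        P=signpose(*p).apply(L)+p[:3]
        return np.concatenate([(proj("scene",P)-np.roll(a,i,0)).ravel(),(proj("side",P)-np.roll(b,j,0)).ravel()])
      r=least_squares(g,[508,262,64,y0],x_scale=[50,50,50,1]);res.append((r.cost,i,j,r.x.round(3)))
res.sort(key=lambda t:t[0])
for r in res[:12:3]:print(r)
E
python3 m2.py
```

```text
(np.float64(7.27307177493007), 3, 1, array([511.332, 263.807,  61.918,   0.564]))
(np.float64(7.273071774931378), 3, 1, array([511.332, 263.807,  61.918,  -5.719]))
(np.float64(584.5820497250095), 0, 2, array([506.225, 265.573,  61.552,   2.159]))
(np.float64(584.5820497661166), 0, 2, array([506.225, 265.573,  61.552,  -4.124]))
```

Plan: grip the sign by its 60 mm width with the tool tilted, rotate it upright with +x up, and place it in the slot. First I move over the housing for a wrist view.

servo_tool(turn=[[0,0,0],[0,0,0],[0,0,0],[0,0,0],[0,0,0]], dp=[[0.025,0.045,0.02],[0.025,0.045,0.02],[0.025,0.045,0.02],[0.025,0.045,0.02],[0.025,0.045,0.02]], fingers=[0.085,0.085,0.085,0.085,0.085])

```text
clock: 1.82
position: [395.5, -334.1, 331.1]
ee_rot: [-0.218, 0.976, 0.002, -0.001]
contact_force: [0.5, 0.4, -0.3]
gripper_width: 85.0
```

servo_tool(turn=[[0,0,0],[0,0,0],[0,0,0],[0,0,0],[0,0,0]], dp=[[0.025,0.045,0.02],[0.025,0.045,0.01],[0.025,0.045,0],[0.025,0.045,0],[0.01,0.02,0]], fingers=[0.085,0.085,0.085,0.085,0.085])

```text
clock: 2.45
position: [509.3, -125.5, 365.7]
ee_rot: [-0.22, 0.976, 0.0, 0.003]
contact_force: [-0.7, 0.3, -0.0]
gripper_width: 85.2
```

```bash
cat > wr.py <<'E'
import sys,pickle
from h import *
from bench import *
n=sys.argv[1];s=read_state();d=get_image("wrist");pickle.dump((s,d),open(n+".pkl","wb"))
print({k:np.round(s[k],3).tolist() for k in("clock","joints","position","ee_rot","contact_force","gripper_width")})
print(d["vfov"],d["cx"],d["cy"],np.round(d["mount"],3).tolist())
cv2.imwrite(f"pics/{n}.png",d["img"][:,:,::-1])
E
python3 wr.py w1
```

```text
{'clock': 2.45, 'joints': [0.067, 0.143, 0.009, -0.002, -1.433, -1.195], 'position': [509.26, -125.488, 365.717], 'ee_rot': [-0.22, 0.976, 0.0, 0.003], 'contact_force': [-0.737, 0.319, -0.044], 'gripper_width': 85.179}
65.70646984690485 316.5175442293077 240.97092184081015 [[-0.001, -0.946, -0.324, 82.716], [1.0, -0.001, -0.0, 0.595], [-0.0, -0.324, 0.946, -143.251], [0.0, 0.0, 0.0, 1.0]]
```

View pics/w1.png

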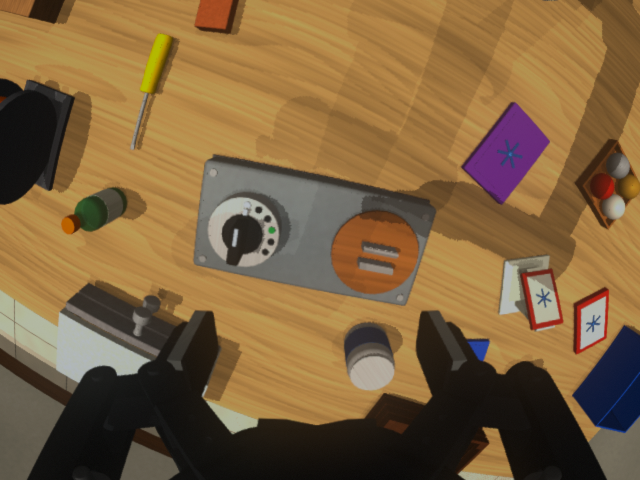

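The wrist view shows the housing with corners near (211,160), (434,203), (408,303) and (196,265). The dial is near (243,231) with the green dot at (272,230), the disc centre is near (375,252), the walls are at (380,249) and (376,266), and the sign is on its rest at (541,298). Now I refine the poses from this.

```bash
cat > m3.py <<'E'
from h import *
import pickle
s,d=pickle.load(open("w1.pkl","rb"));im=d["img"]
hsv=cv2.cvtColor(im,cv2.COLOR_RGB2HSV)
win=np.zeros((480,640),np.uint8);win[200:300,325:425]=1
m=cv2.inRange(hsv,(5,150,120),(14,255,255))*win
k=max(cv2.findContours(cv2.morphologyEx(m,cv2.MORPH_CLOSE,np.ones((21,21))),0,2)[0],key=cv2.contourArea)
e=cv2.fitEllipse(cv2.convexHull(k));print("disc",e)
win[:]=0;win[190:275,200:290]=1
m=cv2.inRange(hsv,(0,0,150),(180,60,255))*win
k=cv2.findNonZero(m);e2=cv2.fitEllipse(cv2.convexHull(k));print("dial",e2)
C=[((-75,-155,50),(211,160)),((-75,155,50),(434,204)),((75,155,50),(408,303)),((75,-155,50),(196,264)),((0,85,64),e[0]),((0,-85,84),e2[0])]
g=lambda p:np.concatenate([projw(d,s,pose2(*p,L))[0]-u for L,u in C])
r=least_squares(g,[577,-103,.216],x_scale=[50,50,1],loss="soft_l1");print(r.x,g(r.x).reshape(-1,2).round(1).tolist())
p=r.x
W=[pose2(*p,(x,y,90))  for x in(-13,-7,7,13) for y in(63,107)]
print("walls",projw(d,s,np.array(W)).round(0).tolist())
print("tt",pose2(*p,(0,85,64)),"knob",pose2(*p,(0,-85,120)))
P=signpose(511.3,263.8,61.9,.564).apply(np.array([(45,30,5),(45,-30,5),(-45,-30,5),(-45,30,5)]))+[511.3,263.8,61.9]
print("sign",projw(d,s,P).round(0).tolist())
t=cv2.resize(im[190:310,190:430],(800,400),interpolation=cv2.INTER_CUBIC)
q=cv2.resize(im[240:350,490:570],(290,400),interpolation=cv2.INTER_CUBIC)
cv2.imwrite("pics/w1c.png",cv2.resize(cv2.hconcat([t,q]),(800,294))[:,:,::-1])
E
python3 m3.py
```

```text
disc ((374.4137878417969, 252.43081665039062), (80.324462890625, 87.07134246826172), 72.64807891845703)
dial ((242.75003051757812, 231.55088806152344), (67.0443115234375, 71.6263198852539), 125.87550354003906)
[ 5.74274302e+02 -1.01195070e+02  2.48552097e-01] [[-7.9, -1.4], [4.5, 0.3], [0.1, 1.2], [-3.5, 1.7], [1.8, -1.3], [-0.1, 0.3]]
walls [[365.0, 246.0], [399.0, 252.0], [363.0, 250.0], [398.0, 257.0], [361.0, 261.0], [395.0, 267.0], [360.0, 265.0], [394.0, 271.0]]
tt [553.36423322 -18.80715156  64.        ] knob [ 595.18437072 -183.58298747  120.        ]
sign [[563.0, 323.0], [532.0, 330.0], [520.0, 274.0], [550.0, 268.0]]
```

View pics/w1c.png

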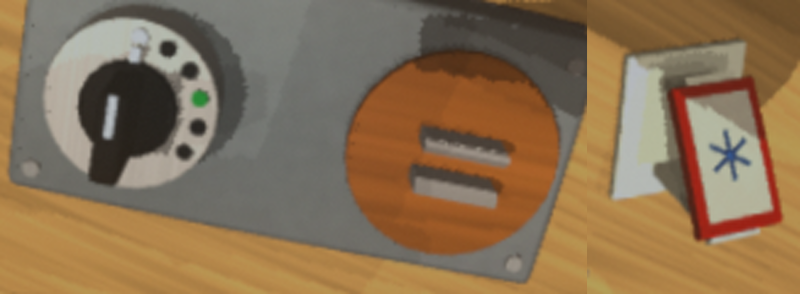

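Predicted and seen walls agree to about 1 px, but the yaw is uncertain (0.21–0.25). One lower look should fix it.

servo_tool(turn=[[0,0,0],[0,0,0],[0,0,0],[0,0,0],[0,0,0]], dp=[[0.013,0.012,-0.04],[0.013,0.012,-0.04],[0.013,0.012,-0.04],[0.013,0.012,-0.04],[0,0,0]], fingers=[0.085,0.085,0.085,0.085,0.085])

```text
clock: 3.12
position: [563.4, -75.1, 203.0]
ee_rot: [-0.221, 0.975, -0.0, 0.005]
contact_force: [0.4, -0.4, 0.6]
gripper_width: 84.9
```

```bash
python3 wr.py w2; python3 - <<'E'
import cv2
a=cv2.imread("pics/w2.png")[100:400,120:560];cv2.imwrite("pics/w2c.png",cv2.resize(a,(800,545),interpolation=cv2.INTER_CUBIC))
E
```

```text
{'clock': 3.125, 'joints': [0.152, 0.306, -0.184, -0.0, -1.07, -1.278], 'position': [563.352, -75.114, 203.026], 'ee_rot': [-0.221, 0.975, -0.0, 0.005], 'contact_force': [0.372, -0.41, 0.594], 'gripper_width': 84.877}
65.70646984690485 316.5175442293077 240.97092184081015 [[-0.001, -0.946, -0.324, 82.712], [1.0, -0.001, -0.0, 0.592], [-0.0, -0.324, 0.946, -143.249], [0.0, 0.0, 0.0, 1.0]]
```

View pics/w2c.png

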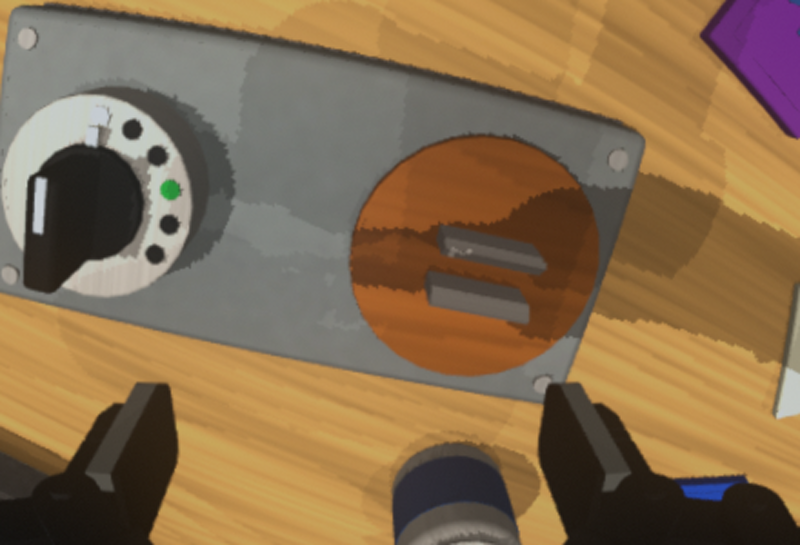

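The view shows bolts at (27,38), (618,160), (543,385) and (9,274) in the crop, the disc spanning 350–601 × 135–376, and the dial spanning 2–193 × 93–297. Now I fit with these.

```bash
cat > m4.py <<'E'
from h import *
import pickle
s,d=pickle.load(open("w2.pkl","rb"));c=lambda u,v:np.array([120+u/1.818,100+v/1.818])
bol=[((-1,-1),c(27,38)),((-1,1),c(618,160)),((1,1),c(543,385)),((1,-1),c(9,274))]
th=np.linspace(0,2*np.pi,60)
circ=lambda cy,r,z:np.c_[r*np.cos(th),cy+r*np.sin(th),0*th+z]
def bb(P):q=projw(d,s,P);return np.r_[q.min(0),q.max(0)]
D=np.r_[c(350,135),c(601,376)];E=np.r_[c(2,93),c(193,297)]
def g(p):
    o=[projw(d,s,pose2(*p[:3],(i*p[3],j*p[4],50)))[0]-u for(i,j),u in bol]
    o.append(bb(pose2(*p[:3],circ(85,58,64)))-D);o.append(bb(pose2(*p[:3],circ(-85,45,84)))-E)
    return np.concatenate(o)
r=least_squares(g,[575,-102,.23,62,142],x_scale=[50,50,1,50,50]);p=r.x[:3]
print(r.x.round(3),r.fun.round(1))
print("tt",pose2(*p,(0,85,64)),"knob",pose2(*p,(0,-85,120)))
q=lambda P:((projw(d,s,P)-[120,100])*1.818).round(0).tolist()
print("walls",q(np.array([pose2(*p,(x,y,90)) for x in(-13,0,13) for y in(63,107)])))
print("knob",q(np.array([pose2(*p,(x,y-85,136)) for x in(-22,22) for y in(-7,7)])))
E
python3 m4.py
```

```text
[ 5.76758e+02 -1.00354e+02  2.30000e-01  6.02510e+01  1.41028e+02] [ 0.2 -0.5  0.4 -0.4  0.3 -0.9  0.4 -0.3 -0.5  0.6 -0.2  0.7 -0.7  0.
  0.3  0.6]
tt [557.35313074 -17.59804531  64.        ] knob [ 596.16191517 -183.10900643  120.        ]
walls [[446.0, 246.0], [547.0, 268.0], [438.0, 276.0], [538.0, 296.0], [430.0, 304.0], [528.0, 324.0]]
knob [[26.0, 174.0], [61.0, 181.0], [21.0, 290.0], [54.0, 298.0]]
```

```bash
cat > tgt.py <<'E'
from h import *
yaw=.564;S=np.array([512,264,63.]);t=np.radians(40)
u=np.array([np.cos(yaw),np.sin(yaw),0]);k=np.array([0,0,1.])
def rot(z,y): return R.from_matrix(np.c_[np.cross(y,z),y,z])
pi=np.radians(115);zt=np.cos(pi)*u-np.sin(pi)*k;yt=np.array([-np.sin(yaw),np.cos(yaw),0])
G=S+10*(np.cos(t)*u+np.sin(t)*k);PR=rot(zt,yt);PP=G+25*zt
by=.230;u2=np.array([np.cos(by),np.sin(by),0]);pp=np.radians(65);zp=np.cos(pp)*u2-np.sin(pp)*k;yp=np.array([-np.sin(by),np.cos(by),0])
TT=np.array([557.4,-17.6,64]);LR=rot(zp,yp);LP=TT+[0,0,55]+25*zp
def rep(st,R1,P1,n=""):
    R0=R.from_quat(st["ee_rot"]);print(n,"turn",(R1*R0.inv()).as_rotvec().round(3),"dp",(P1-np.array(st["position"])).round(1))
if __name__=="__main__":
    from bench import read_state
    s=read_state();print(np.round(s["joints"],2),np.round(s["position"],1),np.round(s["contact_force"],1),s["gripper_width"],s["clock"])
    print("zt",zt.round(3),"PP",PP.round(1),"LP",LP.round(1),"zp",zp.round(3))
    rep(s,PR,PP-110*zt,"pre");rep(s,PR,PP,"pick");rep(s,LR,LP,"place")
    print("pick>place turn",(LR*PR.inv()).as_rotvec().round(3))
E
python3 tgt.py
```

```text
[ 0.15  0.3  -0.18  0.   -1.07 -1.28] [564.5 -75.6 205.5] [0.4 0.1 0.7] 85.2800656277565 3.175
zt [-0.357 -0.226 -0.906] PP [509.5 262.4  46.8] LP [567.7 -15.2  96.3] zp [ 0.411  0.096 -0.906]
pre turn [-0.213  0.397  0.116] dp [-15.7 362.9 -59. ]
pick turn [-0.213  0.397  0.116] dp [ -55.   338.  -158.7]
place turn [ 0.145 -0.398 -0.211] dp [   3.2   60.4 -109.1]
pick>place turn [ 0.339 -0.808 -0.312]
```

servo_tool(turn=[[-0.043,0.08,0.023],[-0.043,0.08,0.023],[-0.043,0.08,0.023],[-0.043,0.08,0.023],[-0.043,0.08,0.023]], dp=[[-0.003,0.058,0],[-0.003,0.058,0],[-0.003,0.058,0],[-0.003,0.058,0],[-0.003,0.058,0]], fingers=[0.085,0.085,0.085,0.085,0.085])

```text
clock: 3.8
position: [552.6, 214.5, 221.1]
ee_rot: [-0.268, 0.94, -0.064, -0.203]
contact_force: [1.5, 0.1, 0.3]
gripper_width: 85.0
```

```bash
python3 tgt.py
```

```text
[ 0.63  0.56  0.21 -0.02 -1.65 -1.64] [552.6 214.5 221.1] [1.5 0.1 0.3] 85.03399254976259 3.8
zt [-0.357 -0.226 -0.906] PP [509.5 262.4  46.8] LP [567.7 -15.2  96.3] zp [ 0.411  0.096 -0.906]
pre turn [0.005 0.011 0.006] dp [ -3.7  72.8 -74.7]
pick turn [0.005 0.011 0.006] dp [ -43.    48.  -174.3]
place turn [ 0.343 -0.799 -0.303] dp [  15.1 -229.7 -124.8]
pick>place turn [ 0.339 -0.808 -0.312]
```

Now to the pre-pose, with a wrist look to refine the sign.

servo_tool(turn=[[0.005,0.01,0.005],[0,0,0],[0,0,0],[0,0,0],[0,0,0]], dp=[[0,0.035,-0.02],[0,0.035,-0.025],[0,0.003,-0.03],[0,0,0],[0,0,0]], fingers=[0.085,0.085,0.085,0.085,0.085])

```text
clock: 4.42
position: [557.9, 294.7, 155.1]
ee_rot: [-0.274, 0.939, -0.058, -0.198]
contact_force: [-0.1, -0.2, 0.6]
gripper_width: 85.1
```

```bash
python3 wr.py w3; python3 tgt.py; python3 - <<'E'
from h import *
import pickle
s,d=pickle.load(open("w3.pkl","rb"))
P=signpose(0,0,0,.564).apply(np.array([(45,30,5),(45,-30,5),(-45,-30,5),(-45,30,5)]))+[512,264,63]
q=projw(d,s,P);print(q.round(1).tolist())
im=d["img"].copy();cv2.polylines(im,[q.round().astype(int)],True,(0,255,0),1)
cv2.imwrite("pics/w3c.png",im[:,:,::-1])
E
```

```text
{'clock': 4.425, 'joints': [0.714, 0.669, 0.259, -0.057, -1.573, -1.704], 'position': [557.87, 294.724, 155.128], 'ee_rot': [-0.274, 0.939, -0.058, -0.198], 'contact_force': [-0.055, -0.229, 0.58], 'gripper_width': 85.102}
65.70646984690485 316.5175442293077 240.97092184081015 [[-0.001, -0.946, -0.324, 82.972], [1.0, -0.001, -0.0, 0.512], [-0.0, -0.324, 0.946, -143.477], [0.0, 0.0, 0.0, 1.0]]
[ 0.71  0.67  0.26 -0.06 -1.57 -1.7 ] [557.7 294.6 155. ] [ 0.1 -0.6  0.8] 84.805525076055 4.475
zt [-0.357 -0.226 -0.906] PP [509.5 262.4  46.8] LP [567.7 -15.2  96.3] zp [ 0.411  0.096 -0.906]
pre turn [-0.011  0.018 -0.004] dp [-8.9 -7.3 -8.5]
pick turn [-0.011  0.018 -0.004] dp [ -48.2  -32.2 -108.2]
place turn [ 0.333 -0.788 -0.317] dp [  10.  -309.8  -58.7]
pick>place turn [ 0.339 -0.808 -0.312]
[[363.1, 262.8], [264.2, 262.3], [276.5, 176.1], [353.0, 176.4]]
```

View pics/w3c.png

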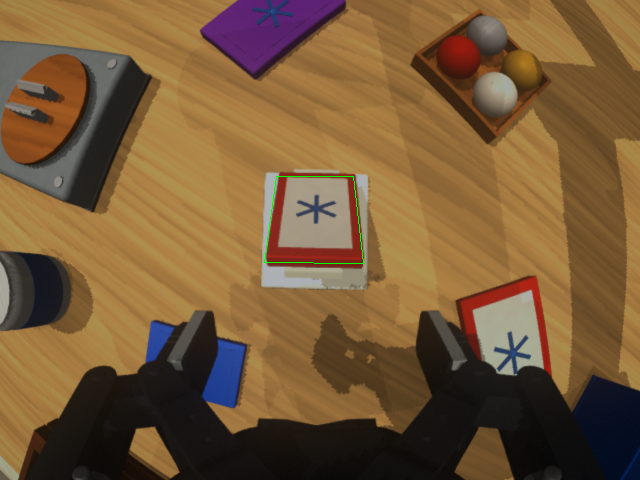

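The predicted outline sits on the small red sign to within about 3 px, corners (363,263) to (276,176). Going in to grasp.

servo_tool(turn=[[-0.011,0.018,-0.004],[0,0,0],[0,0,0],[0,0,0],[0,0,0]], dp=[[-0.009,-0.007,-0.009],[-0.013,-0.008,-0.033],[-0.013,-0.008,-0.033],[-0.013,-0.008,-0.033],[0,0,0]], fingers=[0.085,0.085,0.085,0.085,0.085])

```text
clock: 5.1
position: [508.6, 259.4, 49.3]
ee_rot: [-0.27, 0.939, -0.059, -0.206]
contact_force: [0.6, 0.6, 0.7]
gripper_width: 84.7
```

```bash
python3 tgt.py|grep -v place
```

```text
[ 0.72  0.69 -0.   -0.07 -1.31 -1.7 ] [508.6 259.4  49.3] [0.6 0.6 0.7] 84.70517698210729 5.1
zt [-0.357 -0.226 -0.906] PP [509.5 262.4  46.8] LP [567.7 -15.2  96.3] zp [ 0.411  0.096 -0.906]
pre turn [-0.003  0.004  0.004] dp [40.2 27.9 97.1]
pick turn [-0.003  0.004  0.004] dp [ 0.9  3.  -2.6]
```

servo_tool(turn=[[0,0,0],[0,0,0],[0,0,0],[0,0,0],[0,0,0]], dp=[[0.001,0.003,-0.003],[0,0,0],[0,0,0],[0,0,0],[0,0,0]], fingers=[0.085,0.06,0.05,0.04,0.04])

```text
clock: 5.72
position: [513.7, 264.7, 51.0]
ee_rot: [-0.27, 0.94, -0.057, -0.201]
contact_force: [-0.6, 0.0, -0.6]
gripper_width: 59.3
```

servo_tool(turn=[[0,0,0],[0,0,0],[0,0,0],[0,0,0],[0,0,0]], dp=[[0,0,0],[0,0,0],[0,0,0],[0,0,0],[0,0,0]], fingers=[0.04,0.04,0.04,0.04,0.04])

```text
clock: 6.35
position: [513.5, 264.7, 50.9]
ee_rot: [-0.27, 0.94, -0.058, -0.201]
contact_force: [0.5, -0.4, -0.2]
gripper_width: 59.2
```

servo_tool(turn=[[0,0,0],[0,0,0],[0,0,0],[0,0,0],[0,0,0]], dp=[[0,0,0.02],[0,0,0.03],[0,0,0.04],[0,0,0.05],[0,0,0.05]], fingers=[0.04,0.04,0.04,0.04,0.04])

```text
clock: 6.98
position: [511.9, 263.1, 247.8]
ee_rot: [-0.27, 0.939, -0.059, -0.203]
contact_force: [0.9, 0.8, -1.0]
gripper_width: 59.1
```

```bash
python3 wr.py w4; python3 tgt.py
```

```text
{'clock': 6.975, 'joints': [0.721, 0.517, 0.222, -0.066, -1.697, -1.725], 'position': [511.913, 263.058, 247.776], 'ee_rot': [-0.27, 0.939, -0.059, -0.203], 'contact_force': [0.87, 0.752, -1.049], 'gripper_width': 59.147}
65.70646984690485 316.5175442293077 240.97092184081015 [[-0.001, -0.946, -0.324, 82.986], [1.0, -0.001, -0.0, 0.518], [-0.0, -0.324, 0.946, -143.479], [0.0, 0.0, 0.0, 1.0]]
[ 0.72  0.51  0.23 -0.06 -1.7  -1.73] [514.8 263.8 255.7] [0.4 0.6 7.2] 59.37706402213888 7.025
zt [-0.357 -0.226 -0.906] PP [509.5 262.4  46.8] LP [567.7 -15.2  96.3] zp [ 0.411  0.096 -0.906]
pre turn [-0.01   0.021  0.002] dp [  34.1   23.5 -109.3]
pick turn [-0.01   0.021  0.002] dp [  -5.2   -1.4 -209. ]
place turn [ 0.331 -0.786 -0.31 ] dp [  52.9 -279.  -159.4]
pick>place turn [ 0.339 -0.808 -0.312]
```

View pics/w4.png

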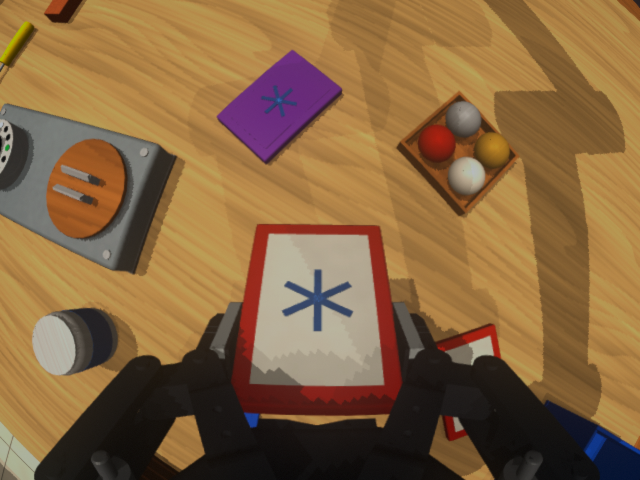

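The sign is held square. In the image its white-face corners are about (258,226), (381,226), (400,402) and (236,402). Now I fit its pose in the hand.

```bash
cat > m5.py <<'E'
from h import *
import pickle
s,d=pickle.load(open("w4.pkl","rb"))
st=dict(position=np.zeros(3),ee_rot=[0,0,0,1])
L=np.array([(-45,-30,5),(-45,30,5),(45,30,5),(45,-30,5)])
U=np.array([(258,226),(381,226),(400,402),(236,402)],float)
B0=(R.from_matrix(np.eye(3)))
# sign in tool frame: x_s roughly -z_t, y_s=+y_t; about y by a, plus small roll/yaw
def g(p):
    Q=R.from_euler("YXZ",p[3:6]);P=Q.apply(L)+p[:3]
    return (projw(d,st,P)-U).ravel()
b=None
for a in np.arange(-3,3,.5):
  for fl in(0,np.pi):
    r=least_squares(g,[0,0,-30,a,0,fl],x_scale=[10,10,10,.3,.3,.3])
    if b is None or r.cost<b.cost:b=r
print(b.cost,b.x.round(3),b.fun.round(1));Q=R.from_euler("YXZ",b.x[3:6])
Rt=R.from_quat(s["ee_rot"]);print("tool: x_s,y_s,z_s\n",Q.as_matrix().T.round(3));print("world axes\n",(Rt*Q).as_matrix().T.round(3), "centre",(Rt.apply(b.x[:3])+s["position"]).round(1))
E
python3 m5.py
```

```text
3.8692514931813933 [ 4.259  1.503 -2.997  5.211  3.128  3.131] [ 1.7 -0.1 -1.9 -0.5  0.5  0.6 -0.3 -0.1]
tool: x_s,y_s,z_s
 [[-0.478 -0.01  -0.878]
 [ 0.007  1.    -0.016]
 [ 0.878 -0.014 -0.478]]
world axes
 [[ 0.682  0.416  0.601]
 [-0.532  0.847  0.017]
 [-0.503 -0.331  0.799]] centre [508.9 262.9 252.3]
```

```bash
cat > pl.py <<'E'
from tgt import *
import sys
from bench import read_state
a=np.radians(27);ct=np.array([4,1,-8.])
Q=R.from_euler("y",0)
xs=np.array([-np.sin(a),0,-np.cos(a)]);ys=np.array([0,1.,0]);Qs=R.from_matrix(np.c_[xs,ys,np.cross(xs,ys)])
W=R.from_matrix(np.c_[k,yp,np.cross(k,yp)])
LR=W*Qs.inv()
if __name__=="__main__":
    s=read_state();print(np.round(s["joints"],2),np.round(s["position"],1),np.round(s["contact_force"],1),s["gripper_width"],s["clock"])
    for h in(70,0): rep(s,LR,TT+[0,0,45+h]-LR.apply(ct),f"h{h}")
    Rt=R.from_quat(s["ee_rot"]);c=Rt.apply(ct)+s["position"];print("centre",c.round(1),"bottom",(c-45*(Rt*Qs).apply([1,0,0])).round(1),"axes",(Rt*Qs).as_matrix().T.round(3).tolist())
E
python3 pl.py
```

```text
[ 0.72  0.51  0.23 -0.06 -1.7  -1.73] [514.8 263.8 255.7] [0.4 0.6 7.2] 59.37706402213888 7.025
h70 turn [ 0.345 -0.818 -0.309] dp [  49.9 -280.8  -82. ]
h0 turn [ 0.345 -0.818 -0.309] dp [  49.9 -280.8 -152. ]
centre [513.8 264.4 264.7] bottom [484.4 245.8 236.1] axes [[0.654, 0.413, 0.634], [-0.533, 0.846, -0.003], [-0.538, -0.336, 0.773]]
```

servo_tool(turn=[[0.05,-0.117,-0.044],[0.05,-0.117,-0.044],[0.05,-0.117,-0.044],[0.05,-0.117,-0.044],[0.05,-0.117,-0.044]], dp=[[0.007,-0.04,0],[0.007,-0.04,0],[0.007,-0.04,0],[0.007,-0.04,0],[0.007,-0.04,0]], fingers=[0.04,0.04,0.04,0.04,0.04])

```text
clock: 7.65
position: [553.0, 61.8, 264.3]
ee_rot: [-0.16, 0.979, 0.006, 0.129]
contact_force: [1.1, 0.4, -1.0]
gripper_width: 59.5
```

```bash
python3 pl.py
```

```text
[ 0.43  0.12 -0.32  0.07 -0.88 -1.72] [553.   61.8 264.3] [ 1.1  0.4 -1. ] 59.507107244550035 7.65
h70 turn [ 0.086 -0.198 -0.087] dp [ 11.7 -78.8 -90.6]
h0 turn [ 0.086 -0.198 -0.087] dp [  11.7  -78.8 -160.6]
centre [547.   61.1 271. ] bottom [538.3  56.9 227. ] axes [[0.193, 0.094, 0.977], [-0.315, 0.949, -0.029], [-0.929, -0.302, 0.212]]
```

servo_tool(turn=[[0.043,-0.099,-0.043],[0.043,-0.099,-0.043],[0,0,0],[0,0,0],[0,0,0]], dp=[[0.006,-0.039,-0.03],[0.006,-0.04,-0.03],[0,0,-0.025],[0,0,0],[0,0,0]], fingers=[0.04,0.04,0.04,0.04,0.04])

```text
clock: 8.28
position: [563.8, -23.2, 186.8]
ee_rot: [-0.109, 0.964, 0.027, 0.242]
contact_force: [-0.0, 0.6, -0.4]
gripper_width: 59.1
```

```bash
python3 pl.py; cat > look.py <<'E'
import sys
from h import *
from pl import *
from bench import *
# overlay predicted held sign outline and slot mouth in scene+side crops
s=read_state();Rt=R.from_quat(s["ee_rot"]);c=Rt.apply(ct)+s["position"]
P=(Rt*Qs).apply([(i*45,j*30,5) for i,j in((1,1),(1,-1),(-1,-1),(-1,1))])+c
o=[]
for cam in("scene","side"):
    im=get_image(cam)["img"].copy()
    q=proj(cam,P);m=proj(cam,[TT])[0].round().astype(int);print(cam,q.round(1).tolist())
    x0,y0=m[0]-45,m[1]-75
    t=cv2.resize(im[y0:y0+105,x0:x0+90],(390,455),interpolation=cv2.INTER_CUBIC);f=390/90
    if len(sys.argv)>2: cv2.polylines(t,[((q-[x0,y0])*f).round().astype(int)],True,(0,255,0),1)
    print(x0,y0,f);o.append(t)
cv2.imwrite(f"pics/{sys.argv[1]}.png",cv2.hconcat(o)[:,:,::-1])
E
python3 look.py l1 x
```

```text
[ 0.25  0.14 -0.58  0.04 -0.37 -1.63] [563.8 -23.2 186.8] [-0.   0.6 -0.4] 59.061189757858415 8.275
h70 turn [-0.004  0.02   0.006] dp [  0.8   6.2 -13.1]
h0 turn [-0.004  0.02   0.006] dp [  0.8   6.2 -83.1]
centre [556.5 -23.8 192. ] bottom [557.4 -23.6 147. ] axes [[-0.02, -0.004, 1.0], [-0.222, 0.975, -0.001], [-0.975, -0.222, -0.021]]
scene [[324.0, 220.8], [308.4, 238.7], [309.3, 259.8], [323.8, 242.6]]
275 193 4.333333333333333
side [[319.5, 168.4], [334.0, 155.4], [333.3, 191.0], [319.6, 204.7]]
278 153 4.333333333333333
```

View pics/l1.png

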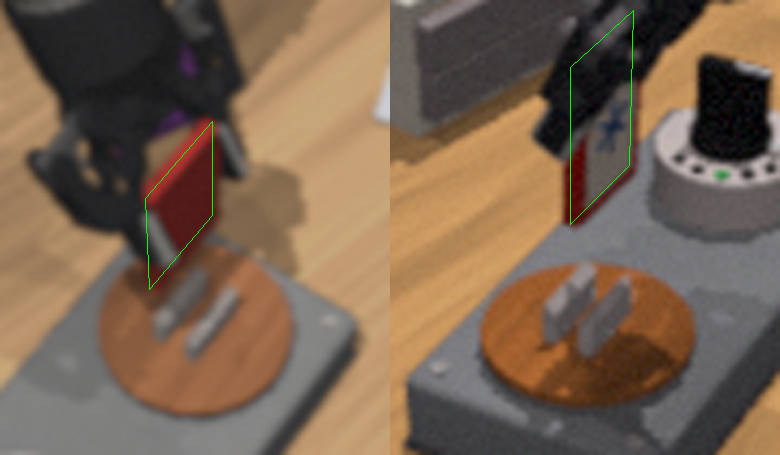

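The crops show the sign upright over the slot, with the predicted outline on its bottom edge near (570,224) in the side view. I correct y and lower to the slot mouth.

servo_tool(turn=[[-0.004,0.02,0.006],[0,0,0],[0,0,0],[0,0,0],[0,0,0]], dp=[[0.001,0.006,-0.012],[0,0,-0.015],[0,0,-0.015],[0,0,-0.005],[0,0,0]], fingers=[0.04,0.04,0.04,0.04,0.04])

```text
clock: 9.0
position: [567.9, -12.8, 140.0]
ee_rot: [-0.115, 0.965, 0.028, 0.233]
contact_force: [0.0, 0.5, -0.2]
gripper_width: 59.3
```

```bash
python3 pl.py; python3 look.py l2 x
```

```text
[ 0.27  0.21 -0.63  0.06 -0.26 -1.66] [567.9 -12.8 140. ] [ 0.   0.5 -0.2] 59.26813534913354 9.0
h70 turn [-0.001  0.003 -0.006] dp [-3.2 -4.1 33.7]
h0 turn [-0.001  0.003 -0.006] dp [ -3.2  -4.1 -36.3]
centre [560.6 -13.5 145.3] bottom [560.8 -13.5 100.3] axes [[-0.003, -0.001, 1.0], [-0.234, 0.972, -0.0], [-0.972, -0.234, -0.003]]
scene [[328.1, 231.1], [313.5, 248.7], [313.5, 268.0], [327.2, 251.1]]
275 193 4.333333333333333
side [[315.0, 189.2], [328.9, 175.6], [329.1, 209.3], [316.0, 223.4]]
278 153 4.333333333333333
```

View pics/l2.png

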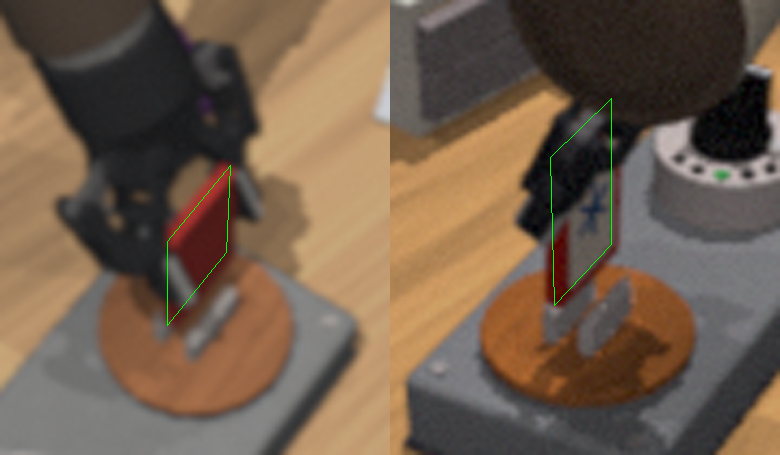

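The sign is over the mouth and slightly off across the slot. Next I measure the camera bias at the disc and the sign's edge position numerically.

```bash
cat > m6.py <<'E'
from h import *
from pl import *
from bench import *
s=read_state();Rt=R.from_quat(s["ee_rot"]);c=Rt.apply(ct)+s["position"]
th=np.linspace(0,6.28,200)
for cam in("side","scene"):
    im0=cv2.imread(f"pics/{cam}0.png")[:,:,::-1].copy()
    m=proj(cam,[TT])[0]
    def orange(im):
        h=cv2.cvtColor(im,cv2.COLOR_RGB2HSV);return cv2.inRange(h,(4,130,70),(15,255,255))
    w=np.zeros((480,640),np.uint8);cv2.circle(w,tuple(m.round().astype(int)),34,1,-1)
    k=cv2.morphologyEx(orange(im0)*w,cv2.MORPH_CLOSE,np.ones((9,9)))
    k=max(cv2.findContours(k,0,2)[0],key=cv2.contourArea)
    q=cv2.fitEllipse(cv2.convexHull(k));pc=cv2.fitEllipse(proj(cam,TT+np.c_[58*np.cos(th),58*np.sin(th),0*th]).astype(np.float32))
    print(cam,"disc seen",np.round(q[0],1),np.round(q[1],1),"pred",np.round(pc[0],1),np.round(pc[1],1))
    im=get_image(cam)["img"];h=cv2.cvtColor(im,cv2.COLOR_RGB2HSV)
    r=(cv2.inRange(h,(0,140,50),(4,255,255))|cv2.inRange(h,(172,140,50),(180,255,255)))
    C=(Rt*Qs).apply([(i*45,j*30,l*5) for i in(1,-1) for j in(1,-1) for l in(1,-1)])+c
    hull=cv2.convexHull(proj(cam,C).astype(np.float32));b=np.zeros((480,640),np.uint8);cv2.fillConvexPoly(b,hull.round().astype(int),1)
    x0,y0=hull.min((0,1)).astype(int)-6;x1,y1=hull.max((0,1)).astype(int)+6
    for y in range(y1-30,y1,2):
        a=np.where(r[y,x0:x1])[0];e=np.where(b[y,x0:x1])[0]
        if len(a) and len(e):print(y,"red",a.min()+x0,a.max()+x0,"pred",e.min()+x0,e.max()+x0)
E
python3 m6.py
```

```text
side disc seen [319.6 221.2] [50.5 58.7] pred [323.3 228.6] [31.4 50.3]
205 red 318 318 pred 311 329
207 red 317 318 pred 312 329
209 red 315 318 pred 312 329
211 red 314 328 pred 312 327
213 red 314 326 pred 312 325
215 red 314 324 pred 312 323
217 red 314 318 pred 312 322
219 red 315 321 pred 312 320
221 red 315 319 pred 312 318
scene disc seen [319.6 268.8] [37.9 42.5] pred [319.8 268.2] [39.5 45.2]
245 red 313 327 pred 316 331
247 red 313 327 pred 315 331
249 red 314 327 pred 313 331
251 red 316 328 pred 313 331
253 red 318 326 pred 313 331
255 red 319 325 pred 313 329
257 red 320 323 pred 313 328
259 red 321 322 pred 314 326
263 red 314 314 pred 314 323
265 red 314 317 pred 314 321
267 red 315 315 pred 314 319
```

servo_tool(turn=[[0,0,0],[0,0,0],[0,0,0],[0,0,0],[0,0,0]], dp=[[-0.001,-0.003,-0.004],[0,0,-0.005],[0,0,-0.005],[0,0,-0.003],[0,0,0]], fingers=[0.04,0.04,0.04,0.04,0.04])

```text
clock: 9.82
position: [567.1, -16.6, 123.4]
ee_rot: [-0.114, 0.965, 0.028, 0.235]
contact_force: [-0.1, -0.4, -0.4]
gripper_width: 59.1
```

```bash
python3 pl.py;python3 m6.py|grep -v disc
```

```text
[ 0.26  0.24 -0.65  0.06 -0.2  -1.66] [567.1 -16.6 123.4] [-0.1 -0.4 -0.4] 59.116264646129636 9.825
h70 turn [-0.001  0.005 -0.005] dp [-2.4 -0.4 50.3]
h0 turn [-0.001  0.005 -0.005] dp [ -2.4  -0.4 -19.7]
centre [559.8 -17.3 128.6] bottom [560.1 -17.2  83.6] axes [[-0.005, -0.001, 1.0], [-0.233, 0.972, 0.0], [-0.972, -0.233, -0.006]]
212 red 319 320 pred 314 330
214 red 317 320 pred 314 330
216 red 316 319 pred 314 329
218 red 316 329 pred 314 327
220 red 317 327 pred 314 325
222 red 316 325 pred 314 324
224 red 316 323 pred 314 322
226 red 316 321 pred 314 320
228 red 316 319 pred 315 318
249 red 313 326 pred 316 329
251 red 312 325 pred 314 329
253 red 312 326 pred 312 329
255 red 315 326 pred 312 329
257 red 316 325 pred 312 329
259 red 317 324 pred 312 327
261 red 318 322 pred 312 326
263 red 319 320 pred 312 324
267 red 313 313 pred 312 321
269 red 312 315 pred 312 319
271 red 313 314 pred 312 317
```

Joint 5 is close to its limit (-0.20 against -0.16), so I steepen the tool by 0.07 rad, which the slot clearance allows, and keep lowering.

servo_tool(turn=[[-0.008,0.035,0],[-0.008,0.035,0],[0,0,0],[0,0,0],[0,0,0]], dp=[[0.001,0,0],[0.001,0,0],[0,0,-0.004],[0,0,-0.004],[0,0,0]], fingers=[0.04,0.04,0.04,0.04,0.04])

```text
clock: 10.55
position: [569.4, -16.3, 115.7]
ee_rot: [-0.115, 0.973, 0.024, 0.2]
contact_force: [-0.1, 0.0, -1.1]
gripper_width: 59.1
```

```bash
python3 pl.py
```

```text
[ 0.26  0.27 -0.59  0.03 -0.31 -1.62] [569.4 -16.3 115.7] [-0.1  0.  -1.1] 59.07896728767793 10.55
h70 turn [ 0.014 -0.063 -0.005] dp [-4.7 -0.7 58. ]
h0 turn [ 0.014 -0.063 -0.005] dp [ -4.7  -0.7 -12. ]
centre [562.5 -16.9 121.4] bottom [559.6 -17.5  76.5] axes [[0.063, 0.014, 0.998], [-0.233, 0.972, 0.001], [-0.97, -0.233, 0.065]]
```

servo_tool(turn=[[0,0,0],[0,0,0],[0,0,0],[0,0,0],[0,0,0]], dp=[[0,0,-0.003],[0,0,-0.003],[0,0,-0.002],[0,0,-0.002],[0,0,0]], fingers=[0.04,0.04,0.04,0.04,0.04])

```text
clock: 11.18
position: [569.3, -16.3, 105.0]
ee_rot: [-0.115, 0.973, 0.024, 0.201]
contact_force: [0.7, -0.1, -0.9]
gripper_width: 59.0
```

```bash
python3 pl.py;python3 m6.py|grep -v disc
```

```text
[ 0.26  0.28 -0.61  0.03 -0.27 -1.63] [569.3 -16.3 105. ] [ 0.7 -0.1 -0.9] 59.03450155831534 11.175
h70 turn [ 0.014 -0.063 -0.006] dp [-4.7 -0.7 68.7]
h0 turn [ 0.014 -0.063 -0.006] dp [-4.7 -0.7 -1.3]
centre [562.5 -16.9 110.8] bottom [559.6 -17.5  65.8] axes [[0.063, 0.014, 0.998], [-0.233, 0.972, 0.001], [-0.97, -0.233, 0.064]]
218 red 318 319 pred 313 331
220 red 317 319 pred 313 331
222 red 316 319 pred 313 329
224 red 316 319 pred 313 328
226 red 316 319 pred 313 326
228 red 316 319 pred 313 324
230 red 316 319 pred 314 322
232 red 316 320 pred 314 321
234 red 318 319 pred 314 319
253 red 315 326 pred 318 330
255 red 314 326 pred 316 330
257 red 314 326 pred 315 330
259 red 314 324 pred 314 329
261 red 317 323 pred 314 329
263 red 318 321 pred 313 327
265 red 319 319 pred 313 326
271 red 312 313 pred 312 320
273 red 312 315 pred 312 319
```

servo_tool(turn=[[0,0,0],[0,0,0],[0,0,0],[0,0,0],[0,0,0]], dp=[[0,0,-0.002],[0,0,-0.002],[0,0,-0.001],[0,0,-0.001],[0,0,0]], fingers=[0.04,0.04,0.04,0.04,0.04])

```text
clock: 11.9
position: [571.9, -15.8, 104.3]
ee_rot: [-0.116, 0.971, 0.024, 0.205]
contact_force: [0.1, -0.9, -0.7]
gripper_width: 59.1
```

```bash
python3 pl.py; python3 look.py l3; sed -i 's/^/&/' look.py
```

```text
[ 0.26  0.29 -0.61  0.04 -0.26 -1.63] [571.9 -15.8 104.3] [ 0.1 -0.9 -0.7] 59.08279980730808 11.9
h70 turn [ 0.013 -0.053 -0.008] dp [-7.3 -1.1 69.4]
h0 turn [ 0.013 -0.053 -0.008] dp [-7.3 -1.1 -0.6]
centre [565.  -16.5 110. ] bottom [562.6 -17.1  65.1] axes [[0.053, 0.014, 0.998], [-0.236, 0.972, -0.001], [-0.97, -0.235, 0.055]]
scene [[328.9, 241.5], [314.7, 259.0], [313.0, 276.1], [326.3, 259.3]]
275 193 4.333333333333333
side [[313.8, 201.3], [327.4, 187.6], [329.6, 220.3], [316.9, 234.6]]
278 153 4.333333333333333
```

View pics/l3.png

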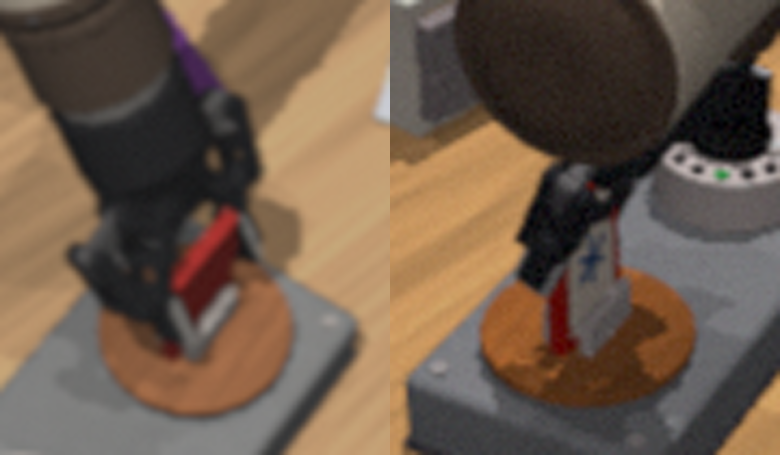

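The crops show the sign between the two walls, with its red end sticking out at about (562,345), and it has stopped descending. So it is seated; I release and back off along the tool axis.

servo_tool(turn=[[0,0,0],[0,0,0],[0,0,0],[0,0,0],[0,0,0]], dp=[[0,0,0],[0,0,0],[0,0,0],[0,0,0],[0,0,0]], fingers=[0.065,0.075,0.085,0.085,0.085])

```text
clock: 12.62
position: [572.2, -15.8, 103.6]
ee_rot: [-0.116, 0.972, 0.024, 0.205]
contact_force: [-0.1, 0.7, -0.1]
gripper_width: 84.8
```

```bash
python3 pl.py; python3 wr.py w5; python3 - <<'E'
from h import *
import pickle
from pl import *
s,d=pickle.load(open("w5.pkl","rb"));h=cv2.cvtColor(d["img"],cv2.COLOR_RGB2HSV)
P=np.array([TT+[0,0,45]+5*np.cross(k,yp)+i*45*k+j*30*yp for i,j in((1,1),(1,-1),(-1,-1),(-1,1))])
print("pred",projw(d,s,P).round(0).tolist())
r=(cv2.inRange(h,(0,140,50),(5,255,255))|cv2.inRange(h,(172,140,50),(180,255,255)));r[:,:150]=0;r[:,500:]=0;r[:150]=0
k_=max(cv2.findContours(r,0,2)[0],key=cv2.contourArea);print("seen",cv2.boxPoints(cv2.minAreaRect(k_)).round(0).tolist(),cv2.approxPolyDP(cv2.convexHull(k_),6,True)[:,0].tolist())
E
```

```text
[ 0.26  0.29 -0.61  0.04 -0.26 -1.63] [572.2 -15.8 103.6] [-0.1  0.7 -0.1] 84.83141933315417 12.625
h70 turn [ 0.013 -0.054 -0.008] dp [-7.6 -1.1 70.1]
h0 turn [ 0.013 -0.054 -0.008] dp [-7.6 -1.1  0.1]
centre [565.3 -16.5 109.3] bottom [562.9 -17.1  64.4] axes [[0.054, 0.014, 0.998], [-0.235, 0.972, -0.001], [-0.97, -0.235, 0.055]]
{'clock': 12.625, 'joints': [0.26, 0.289, -0.609, 0.038, -0.257, -1.628], 'position': [572.238, -15.84, 103.622], 'ee_rot': [-0.116, 0.972, 0.024, 0.205], 'contact_force': [-0.078, 0.661, -0.059], 'gripper_width': 84.831}
65.70646984690485 316.5175442293077 240.97092184081015 [[-0.001, -0.946, -0.324, 82.631], [1.0, -0.001, -0.0, 0.709], [-0.0, -0.324, 0.946, -143.002], [0.0, 0.0, 0.0, 1.0]]
pred [[411.0, 398.0], [228.0, 398.0], [257.0, 221.0], [381.0, 221.0]]
seen [[230.0, 411.0], [231.0, 224.0], [411.0, 225.0], [409.0, 413.0]] [[258, 224], [379, 226], [409, 394], [404, 408], [232, 407]]
```

The sign's white face is seen within 3 px of the predicted upright pose in the slot. Retreating.

servo_tool(turn=[[0,0,0],[0,0,0],[0,0,0],[0,0,0],[0,0,0]], dp=[[-0.006,-0.0015,0.014],[-0.012,-0.003,0.028],[-0.014,-0.003,0.032],[-0.014,-0.003,0.032],[-0.014,-0.003,0.032]], fingers=[0.085,0.085,0.085,0.085,0.085])

```text
clock: 13.3
position: [508.0, -30.3, 246.2]
ee_rot: [-0.116, 0.972, 0.024, 0.203]
contact_force: [0.2, 0.8, -0.3]
gripper_width: 85.2
```

```bash
cat > kn.py <<'E'
from tgt import *
from bench import *
K=np.array([596.2,-183.1,120.])
def kt(a):  # knob angle clockwise
    y=by-a;return rot(-k,np.array([-np.sin(y),np.cos(y),0]))
if __name__=="__main__":
    s=read_state();print(np.round(s["joints"],2),np.round(s["position"],1),np.round(s["contact_force"],1),np.round(s["wrist_torque"],2),s["gripper_width"],s["clock"])
    yt=R.from_quat(s["ee_rot"]).apply([0,1,0]);print("jaw knob angle equiv",round((by+np.pi/2-np.arctan2(yt[1],yt[0])),3),"z",R.from_quat(s["ee_rot"]).apply([0,0,1]).round(3))
    rep(s,kt(0),K+[0,0,80],"above");rep(s,kt(0),K+[0,0,-16],"grip");rep(s,kt(1.257),K+[0,0,-16],"end")
E
python3 kn.py; cat > chk.py <<'E'
from tgt import *
import sys
from bench import *
a=float(sys.argv[1]) if len(sys.argv)>1 else 0
y=by-a;yp2=np.array([-np.sin(y),np.cos(y),0]);n=np.array([np.cos(y),np.sin(y),0])
C=np.array([TT+[0,0,45]+i*45*k+j*30*yp2+l*5*n for i in(1,-1) for j in(1,-1) for l in(1,-1)])
for cam in("scene","side"):
    im=get_image(cam)["img"];h=cv2.cvtColor(im,cv2.COLOR_RGB2HSV);r=(cv2.inRange(h,(0,130,50),(4,255,255))|cv2.inRange(h,(172,130,50),(180,255,255)))
    q=proj(cam,C);b=np.r_[q.min(0),q.max(0)].round().astype(int);w=np.zeros_like(r);w[b[1]-15:b[3]+15,b[0]-15:b[2]+15]=r[b[1]-15:b[3]+15,b[0]-15:b[2]+15]
    k_=cv2.findNonZero(w);print(cam,"pred box",b.tolist(),"red box",None if k_ is None else (k_.min((0,1)).tolist()+k_.max((0,1)).tolist()))
E
python3 chk.py
```

```text
[ 0.27 -0.01 -0.53  0.02 -0.64 -1.61] [508.  -30.3 246.2] [ 0.2  0.8 -0.3] [-0.17  0.69 -0.02] 85.19423927165842 13.3
jaw knob angle equiv -0.008 z [ 0.39   0.094 -0.916]
above turn [-0.095  0.401 -0.008] dp [  88.2 -152.8  -46.2]
grip turn [-0.095  0.401 -0.008] dp [  88.2 -152.8 -142.2]
end turn [ 0.17   0.407 -1.246] dp [  88.2 -152.8 -142.2]
scene pred box [311, 240, 329, 277] red box [313, 242, 328, 274]
side pred box [314, 188, 331, 236] red box [314, 190, 329, 234]
```

The sign stands upright: red boxes match prediction in both cameras to within 3 px. Now to the knob.

servo_tool(turn=[[-0.019,0.08,-0.002],[-0.019,0.08,-0.002],[-0.019,0.08,-0.002],[-0.019,0.08,-0.002],[-0.019,0.08,-0.002]], dp=[[0.017,-0.03,0],[0.017,-0.03,0],[0.017,-0.03,-0.005],[0.017,-0.03,-0.01],[0.017,-0.03,-0.02]], fingers=[0.06,0.05,0.05,0.05,0.05])

```text
clock: 14.02
position: [593.4, -183.1, 219.3]
ee_rot: [-0.116, 0.993, 0.001, 0.003]
contact_force: [0.9, 0.4, 0.7]
gripper_width: 49.8
```

```bash
python3 kn.py
```

```text
[-0.04  0.38 -0.02 -0.   -1.16 -1.3 ] [ 593.4 -183.1  219.3] [0.9 0.4 0.7] [ 0.07 -0.02 -0.06] 49.791752654426105 14.025
jaw knob angle equiv -0.003 z [ 0.006  0.002 -1.   ]
above turn [-0.002  0.006 -0.003] dp [  2.8   0.  -19.3]
grip turn [-0.002  0.006 -0.003] dp [   2.8    0.  -115.3]
end turn [ 0.002  0.007 -1.26 ] dp [   2.8    0.  -115.3]
```

Descend to TCP z≈106.

servo_tool(turn=[[-0.002,0.006,0],[0,0,0],[0,0,0],[0,0,0],[0,0,0]], dp=[[0.003,0,-0.03],[0,0,-0.03],[0,0,-0.03],[0,0,-0.01],[0,0,0]], fingers=[0.05,0.05,0.05,0.05,0.05])

```text
clock: 14.65
position: [596.4, -185.3, 112.8]
ee_rot: [-0.114, 0.993, 0.001, -0.003]
contact_force: [-0.0, -0.3, 0.4]
gripper_width: 50.1
```

```bash
python3 kn.py
```

```text
[-0.04  0.49 -0.14 -0.   -0.95 -1.3 ] [ 596.4 -185.3  112.8] [-0.  -0.3  0.4] [-0.05 -0.   -0.04] 50.051700544239935 14.65
jaw knob angle equiv 0.001 z [-0.006  0.001 -1.   ]
above turn [-0.001 -0.006  0.001] dp [-0.2  2.2 87.2]
grip turn [-0.001 -0.006  0.001] dp [-0.2  2.2 -8.8]
end turn [-0.005 -0.005 -1.256] dp [-0.2  2.2 -8.8]
```

servo_tool(turn=[[0,-0.006,0],[0,0,0],[0,0,0],[0,0,0],[0,0,0]], dp=[[0,0.002,-0.006],[0,0,0],[0,0,0],[0,0,0],[0,0,0]], fingers=[0.04,0.025,0.01,0.005,0.005])

```text
clock: 15.28
position: [598.3, -183.9, 110.0]
ee_rot: [-0.115, 0.993, -0.001, 0.004]
contact_force: [0.6, -1.2, -1.5]
gripper_width: 13.1
```

servo_tool(turn=[[0,0,0],[0,0,0],[0,0,0],[0,0,0],[0,0,0]], dp=[[0,0,0],[0,0,0],[0,0,0],[0,0,0],[0,0,0]], fingers=[0.005,0.005,0.005,0.005,0.005])

```text
clock: 15.9
position: [598.3, -183.9, 110.0]
ee_rot: [-0.115, 0.993, -0.001, 0.003]
contact_force: [1.2, -1.9, -1.4]
gripper_width: 12.8
```

```bash
python3 kn.py
```

```text
[-0.04  0.49 -0.15  0.   -0.92 -1.3 ] [ 598.3 -183.9  110. ] [ 1.2 -1.9 -1.4] [-0.24 -0.11  0.01] 12.825737839212435 15.9
jaw knob angle equiv 0.001 z [ 0.007 -0.    -1.   ]
above turn [0.    0.007 0.   ] dp [-2.1  0.8 90. ]
grip turn [0.    0.007 0.   ] dp [-2.1  0.8 -6. ]
end turn [ 0.005  0.006 -1.257] dp [-2.1  0.8 -6. ]
```

servo_tool(turn=[[0,0,0],[0,0,-0.06],[0,0,-0.06],[0,0,-0.06],[0,0,-0.06]], dp=[[-0.002,-0.0005,-0.003],[0,0,0],[0,0,0],[0,0,0],[0,0,0]], fingers=[0.005,0.005,0.005,0.005,0.005])

```text
clock: 16.52
position: [598.5, -184.6, 110.0]
ee_rot: [0.008, 1.0, -0.003, 0.006]
contact_force: [0.6, -1.8, -2.0]
gripper_width: 12.9
```

```bash
python3 kn.py
```

```text
[-0.04  0.49 -0.16  0.01 -0.91 -1.55] [ 598.5 -184.6  110. ] [ 0.6 -1.8 -2. ] [-0.29 -0.06 -0.03] 12.911861472993678 16.525
jaw knob angle equiv 0.246 z [ 0.012 -0.005 -1.   ]
above turn [0.004 0.013 0.246] dp [-2.3  1.5 90. ]
grip turn [0.004 0.013 0.246] dp [-2.3  1.5 -6. ]
end turn [ 0.011  0.008 -1.011] dp [-2.3  1.5 -6. ]
```

servo_tool(turn=[[0,0,-0.06],[0,0,-0.06],[0,0,-0.06],[0,0,-0.06],[0,0,-0.06]], dp=[[0,0,0],[0,0,0],[0,0,0],[0,0,0],[0,0,0]], fingers=[0.005,0.005,0.005,0.005,0.005])

```text
clock: 17.15
position: [598.3, -185.5, 110.0]
ee_rot: [0.162, 0.987, -0.004, 0.006]
contact_force: [0.2, -1.2, -1.8]
gripper_width: 13.1
```

servo_tool(turn=[[0,0,-0.06],[0,0,-0.06],[0,0,-0.06],[0,0,-0.06],[0,0,-0.06]], dp=[[0,0,0],[0,0,0],[0,0,0],[0,0,0],[0,0,0]], fingers=[0.005,0.005,0.005,0.005,0.005])

```text
clock: 17.77
position: [597.9, -186.3, 110.0]
ee_rot: [0.314, 0.95, -0.005, 0.005]
contact_force: [0.0, -2.4, -1.4]
gripper_width: 13.0
```

```bash
python3 kn.py; python3 chk.py .85
```

```text
[-0.04  0.49 -0.16  0.01 -0.92 -2.18] [ 597.9 -186.3  110. ] [ 0.  -2.4 -1.4] [-0.12 -0.05  0.09] 12.992630860331365 17.775
jaw knob angle equiv 0.868 z [ 0.007 -0.012 -1.   ]
above turn [0.008 0.012 0.868] dp [-1.7  3.2 90. ]
grip turn [0.008 0.012 0.868] dp [-1.7  3.2 -6. ]
end turn [ 0.013  0.005 -0.389] dp [-1.7  3.2 -6. ]
scene pred box [308, 246, 333, 270] red box [309, 248, 331, 269]
side pred box [309, 193, 337, 231] red box [310, 194, 336, 229]
```

servo_tool(turn=[[0,0,-0.06],[0,0,-0.06],[0,0,-0.06],[0,0,-0.06],[0,0,-0.06]], dp=[[0,0,0],[0,0,0],[0,0,0],[0,0,0],[0,0,0]], fingers=[0.005,0.005,0.005,0.005,0.005])

```text
clock: 18.5
position: [597.3, -187.0, 110.0]
ee_rot: [0.453, 0.892, -0.005, 0.004]
contact_force: [-0.6, -2.2, -1.4]
gripper_width: 13.1
```

```bash
python3 kn.py
```

```text
[-0.04  0.49 -0.16  0.02 -0.92 -2.48] [ 597.3 -187.   110. ] [-0.6 -2.2 -1.4] [-0.18 -0.07 -0.07] 13.147463199667492 18.5
jaw knob angle equiv 1.17 z [ 0.003 -0.013 -1.   ]
above turn [0.01  0.011 1.17 ] dp [-1.1  3.9 90. ]
grip turn [0.01  0.011 1.17 ] dp [-1.1  3.9 -6. ]
end turn [ 0.014  0.002 -0.087] dp [-1.1  3.9 -6. ]
```

servo_tool(turn=[[0,0,-0.045],[0,0,-0.042],[0,0,0],[0,0,0],[0,0,0]], dp=[[0,0,0],[0,0,0],[0,0,0],[0,0,0],[0,0,0]], fingers=[0.005,0.005,0.005,0.005,0.005])

```text
clock: 19.12
position: [597.1, -187.1, 110.0]
ee_rot: [0.491, 0.871, -0.005, 0.004]
contact_force: [-0.9, -0.4, -1.9]
gripper_width: 12.8
```

```bash
python3 kn.py; python3 chk.py 1.257; python3 wr.py w6; python3 - <<'E'
from h import *
import cv2
from tgt import TT
a=cv2.resize(cv2.imread("pics/w6.png"),(400,300))
import bench
im=bench.get_image("side")["img"][:,:,::-1];cv2.imwrite("pics/side9.png",im)
b=cv2.resize(im[140:260,280:400],(400,400),interpolation=cv2.INTER_CUBIC)
w=cv2.imread("pics/w6.png")[60:380,120:520];w=cv2.resize(w,(400,320))
c=np.zeros((400,400,3),np.uint8);c[:320]=w
cv2.imwrite("pics/fin.png",cv2.hconcat([c,b]))
E
```

```text
[-0.04  0.49 -0.16  0.02 -0.92 -2.57] [ 597.1 -187.1  110. ] [-0.9 -0.4 -1.9] [-0.12 -0.15  0.02] 12.779961479905227 19.125
jaw knob angle equiv 1.256 z [ 0.003 -0.013 -1.   ]
above turn [0.01  0.011 1.256] dp [-0.9  4.  90. ]
grip turn [0.01  0.011 1.256] dp [-0.9  4.  -6. ]
end turn [ 0.013  0.003 -0.001] dp [-0.9  4.  -6. ]
scene pred box [308, 244, 333, 272] red box [309, 246, 331, 271]
side pred box [309, 193, 337, 231] red box [310, 195, 336, 230]
{'clock': 19.225, 'joints': [-0.039, 0.488, -0.159, 0.016, -0.921, -2.567], 'position': [597.057, -187.118, 110.023], 'ee_rot': [0.491, 0.871, -0.005, 0.004], 'contact_force': [0.187, -0.163, -1.417], 'gripper_width': 12.702}
65.70646984690485 316.5175442293077 240.97092184081015 [[-0.001, -0.946, -0.323, 83.86], [1.0, -0.001, 0.001, 0.674], [-0.001, -0.323, 0.946, -143.263], [0.0, 0.0, 0.0, 1.0]]
```

View pics/fin.png

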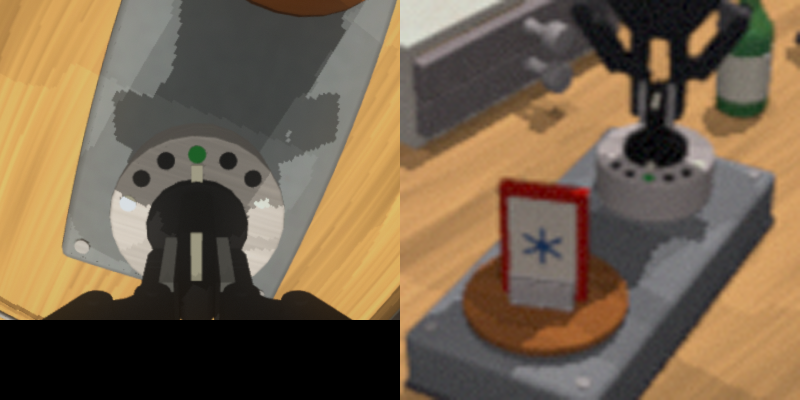

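The pointer (197,175) lines up with the green dot (197,155). The sign stands in the slot at (545,245), turned with the table, and the knob is still gripped. Handing in.

```bash
python3 -c "
from bench import *
print(job_done())"
```

```text
the job is handed in; nothing more can be done
None
```

The small red sign is standing upright on a short edge in the turntable slot. The knob is at the third stop, the green dot, and still gripped. I handed the job in at about 19 s.

**What I did:** I took the sign from the sloping rest by its 60 mm width, stood it in the slot with its higher end up, and let go. I then turned the knob clockwise by three clicks.

**Last checks:**
- **Knob:** The hand had turned 1.256 rad against a target of 1.257. In the wrist picture the pointer lines up with the green dot, with the grip reading 12.8 mm on the bar.
- **Sign:** It matches the predicted upright pose to about 2 px in both fixed cameras, and it turned with the table.
- **Forces:** At every point I read them, contact forces were small: at most about 7 N during the lift and under 3 N on the knob.

**What disagreed:**
- The fit of the sign in the hand was off by several mm along the tool and about 3.5° in tilt. I used in-between values and corrected from the fixed cameras.
- Joint 5 came close to its limit while lowering (-0.20 against -0.16), so I leaned the tool about 4° to finish.
- Contact with the slot floor hardly showed in the force reading. I judged the sign seated because it stopped descending and from the pictures.
- The hand sat about 4 mm from my estimate of the knob's axis, with no noticeable force from it.
- I did not separately measure the bystander objects at the end. The arm never worked near them.

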